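# Sort helmet pads by foam firmness

## Task

Three look-alike helmet pads of different firmness (soft, medium, firm) got mixed up on the plywood board. One after the other, from the robot's left to its right, press each pad's foam straight down about 7 mm (at least 5, never more than 9), hold it there for half a second and feel how hard it pushes back. Then set the soft pad down flat, foam up, in the square bin and the firm one likewise in the round tub, leave the medium one where it stands on the board, and do not disturb the bottle, the jar and the screwdriver.

Things in the scene. Friction and masses are not known exactly. Their poses are not given: they have to be found in the camera images.
- pad_1_centre (a point): One of three look-alike helmet pads: rigid black shell 56 (x) x 40 (y) x 22 mm high, grey foam block 44 x 28 mm standing 14 mm proud of the shell's top; 36 mm high in all, about 65 g. This point is its centre, 18 mm above its underside; z up, x along the shell's long side. The shell may be gripped across its 40 mm width.
- pad_2_centre (a point): Another pad, just like pad_1 to look at (same sizes and same point); its grade is unknown until pressed.
- pad_3_centre (a point): Another pad, just like pad_1 to look at (same sizes and same point); its grade is unknown until pressed.
- pad_1_top (a point): Centre of the top face of pad_1's foam, 18 mm above its centre point at rest. The foam goes straight down into the shell, at most 11 mm, and springs back. Resistance: soft pad 0.5 N per mm, medium 1.2, firm 2.4, plus 0.5 mm worth of preload (at 7 mm about 4, 9 and 18 N). There is one of each; only pressing tells which, not looks, place or number.
- pad_2_top (a point): Centre of the top face of pad_2's foam, 18 mm above its centre point at rest; it sinks as the foam is pressed.
- pad_3_top (a point): Centre of the top face of pad_3's foam, 18 mm above its centre point at rest; it sinks as the foam is pressed.
- pad_1: The shell of pad_1; origin at the centre of its underside, axes as its centre point.
- pad_2: The shell of pad_2; origin at the centre of its underside, axes as its centre point.
- pad_3: The shell of pad_3; origin at the centre of its underside, axes as its centre point.
- board: Flat plywood test board fixed to the bench, 130 (x) x 330 (y) x 12 mm thick; origin at the centre of its underside, z up. The pads stand on it about 110 mm apart in a row along its y axis; its +y end is the robot's left.
- bin: Square open blue plastic bin fixed to the bench, 150 x 150 mm outside, 50 mm high, walls and floor 4 mm; origin at the centre of its underside, sides along its x and y.
- tub: Round open blue plastic tub fixed to the bench, 160 mm across the rim, 50 mm high, walls and floor 4 mm; origin at the centre of its underside. Bin and tub stand at either end of the board, either way round.
- cleaner: Small white bottle, 48 mm across, 120 mm high; origin at the centre of its underside. A bystander.
- jar: Clear jar, 64 mm across, 70 mm high; origin at the centre of its underside. A bystander.
- driver: Screwdriver lying on the bench, origin under its middle. A bystander.
There are look-alikes about, which are no part of the job. What is shaped like the pad_2 but pink is not meant. Leave any yellow look-alike of the pad_1 alone.

How it is judged:
By the outcome, as a careful person would: the job done as asked, in the order asked, and still so for the second after the job is handed in, with the robot touching nothing.
It also fails if it takes over 72 s, if anything falls off the work surface, if the arm or the gripper's body presses on something with over 40 N, if the wrist force passes 120 N, or if a joint passes its speed limit or range.

## Robot

A 6-joint arm with a two-finger parallel gripper is mounted at the origin on the work surface. World frame = base frame: x ahead of the robot, y to its left, z up, the work surface at z = 0. Lengths are in m, angles in rad, forces in N, time in s.
With the tool pointing down it reaches from about 0.35 to 0.85 m from the base axis. Payload 8.1 kg.
Tool frame: the origin (TCP) lies at the very end of the fingers, on their centre line; the grasp point (between the pads) lies 19 mm behind it; z points along the fingers, y is the direction in which the jaws open and shut (so a half turn about z gives the same grasp; the last joint's range is limited). The gripper opens to 93 mm and grips with 3 to 60 N. Pads are 15 mm wide; open, the fingers measure 128 mm over their backs; the gripper's body (75 mm by 188 mm) begins 65 mm behind the grasp point.
Start: joints at [1.086, 0.13, 1.488, -0, 1.523, -0.085], TCP at [0.234, 0.553, 0.219] pointing down, gripper open.
Joint ranges: [-2.96, 2.96], [-0.89, 2.26], [0.02, 2.5], [-1.34, 4.48], [0, 2.73], [-2.66, 2.66]. Speed limits (rad/s): [2.39, 2.39, 2.79, 3.14, 3.14, 3.14].

## Interface

Orientations are given as a unit quaternion [x, y, z, w].
In Python, from bench import ctrl, snapshot, boxes_of, trace gives the robot as it stands.
- The arm moves only by the tool step_arm, never from a script. Its argument "motion" is a list of rows, each a list of 3 entries, a list of its own where there are three numbers: the shift along the tool's x, y, z in mm, then the turn, a rotation vector about the tool's x, y, z in degrees, then the opening, from -1 (shut) to 1 (fully open). In form: [[[x, y, z], [ax, ay, az], hand], ...]. A call has 1 to 12 rows; each row shifts and turns the commanded pose from where the row before left it, along the tool's axes as they then stand; what a row does not reach is not made up. A row lasts 1/8 s, in which the tool goes at most 62.5 mm and 10.7 degrees, less where a joint would pass 70% of its speed; a pose out of reach is approached as far as the arm can. A call is refused whole if a number of a shift passes 62.5 or a number of a turn 10.7, either way. A call with a gripper value outside its range is refused whole. The fingers move at their own pace and stop on an object; "grip_force" is the grip in N (left out, the last holds). Time passes only in rows, so rows that do not move let the fingers close. It gives the time, the measured TCP pose, the force and the opening at its end, in the units of the state.
- ctrl.sense(): the state, without advancing time (a new reading comes with each control period).
- snapshot(name): name is "side" or "top" or "wrist"; returns a dict with "pixels" (384x512x3 uint8, red, green, blue), "mtx" (3x3 intrinsics, pixels), "R" (3x3) and "t" (3): a world point X has camera coordinates R X + t. Camera axes: x right, y down, z forward; pixel columns grow to the right and rows downward; lengths in m; the calibration is good to about 2 mm. A picture is of the moment at which its call begins. There is no depth.
- ctrl.close_job(): hands the job in, once; it reports no verdict.
Trained networks look in a picture, given as the dict that the camera call returned (one of the last four; its "shot" number tells which), for a name from the list of things; names that differ only in an ending like _2 or _b are one class to them, and where a whole thing is asked for, a point or a joint stands for the part that bears it (a point fixed in the world has none). Each returns a list of dicts, best first, with "p" (0 to 1); they miss things now and then, are a little off and sometimes report something else, mostly with a low value. They report only what shows in the picture. A call takes as long as a camera call. They do not tell look-alikes from the thing itself.
- boxes_of(picture, name): "xy" ([column, row] as shares, 0 to 1, of the picture: columns of its width, rows of its height, amid what is visible of it).
- trace(picture, name): "mask" (384x512 bool, what is visible of it) and "xy" ([column, row] as shares, 0 to 1, of the picture: columns of its width, rows of its height, amid what is visible of it).
The state is a dict: "time": time; "joint_pos": joint angles; "joint_vel": joint speeds; "tau": joint torques, N m; "tool_pos": TCP position; "eef_rot": TCP orientation; "force": force on the tool from outside, world axes, zero at the start; "torque": the same for the moment, N m; "gripper_width": finger opening in m.
Only numpy, scipy, OpenCV 4.12 (cv2) and the standard library are available. Lean on these libraries where they do the work, as an engineer would, in place of code of your own. Each camera call takes 0.05 s, during which the arm holds its last target. There are 200 camera calls.

## Working session

There is one attempt and no reset: what is moved stays moved. The work goes in short steps, Python scripts to look and compute and a tool call to move; the robot and the scene stay as the last step left them, time stands still between calls to the robot, and variables do not carry over. Pictures are saved under pics/ and viewed, about 8 in all and at most 12, crops included, and the job is handed in when it is done.

Besides the shell and the picture viewer there is one more tool, called by a JSON object that holds its "op" and its "data", one argument or row to a line. step_arm: Moves the arm, as the interface text tells. Its arguments: {"type":"object","properties":{"motion":{"type":"array"},"grip_force":{"type":"number"}},"required":["motion"]}

```bash
mkdir -p pics; ls
python3 - <<'E'
from bench import ctrl, snapshot, boxes_of, trace
import cv2
s=ctrl.sense();print(s)
for n in("top","side"):
    p=snapshot(n);cv2.imwrite(f"pics/{n}0.png",p["pixels"][:,:,::-1]);print(n,p["mtx"].tolist(),p["R"].tolist(),p["t"].tolist())
    for k in("pad_1_top","pad_1","board","bin","tub","cleaner","jar","driver"):
        print(k,[(round(b["xy"][0]*512,1),round(b["xy"][1]*384,1),round(b["p"],2)) for b in boxes_of(p,k)])
E
```

```text
pics
{'time': 0.0, 'joint_pos': array([ 1.08560842e+00,  1.31175254e-01,  1.48926927e+00,  1.17146854e-05,
        1.52300236e+00, -8.53505161e-02]), 'joint_vel': array([-0.00025236, -0.00045401, -0.00086226,  0.00069192,  0.00048159,
       -0.00025643]), 'tau': array([-2.47487042e-04, -5.59803522e+01, -4.91787994e+01,  7.67135806e-02,
        3.49573698e-02, -2.61704354e-04]), 'tool_pos': array([0.2332424 , 0.55219065, 0.21758454]), 'eef_rot': array([ 1.98589839e-01,  9.80082250e-01, -8.87999346e-04, -2.66518530e-04]), 'force': array([0.13853282, 0.10900375, 0.03943352]), 'torque': array([ 0.00792794,  0.06422534, -0.03516658]), 'gripper_width': 0.09325033267287197}
top [[466.2757415798781, 0.0, 252.5667298002205], [0.0, 466.2757415798781, 190.89315838368884], [0.0, 0.0, 1.0]] [[0.06591425082039346, -0.9978191024877143, -0.003514292161753046], [-0.9756375321453179, -0.06370958992421204, -0.20993449935892372], [0.20925275961902975, 0.017266350578528177, -0.9777091365684989]] [-0.018918058282477796, 0.5279956828657826, 1.0122325936412553]
pad_1_top [(306.3, 273.1, 0.59), (304.6, 182.
[... 444 characters left out ...]
.07674015033342], [0.0, 0.0, 1.0]] [[-0.9374289310880151, -0.3481004850062808, 0.007283645898427987], [-0.24441216935136198, 0.6430111689767594, -0.7258094295640575], [0.2479711487898195, -0.6821749694246583, -0.687857267504185]] [0.5013015859549552, 0.16660361594237894, 0.7061185775627209]
pad_1_top [(266.2, 160.4, 0.71), (350.7, 179.5, 0.57)]
pad_1 [(258.6, 196.6, 0.89), (261.7, 163.2, 0.83), (326.0, 249.5, 0.73), (327.7, 309.5, 0.73), (262.1, 235.9, 0.59), (350.8, 184.4, 0.56)]
board [(264.6, 216.8, 0.74)]
bin [(300.6, 113.9, 0.95), (257.3, 196.8, 0.58)]
tub [(194.2, 318.1, 0.81)]
cleaner [(220.2, 117.6, 0.66), (256.4, 190.6, 0.59)]
jar [(120.1, 246.3, 0.67)]
driver [(195.8, 317.4, 0.51)]
```

Run:
```python
import cv2,numpy as np
a=cv2.imread("pics/top0.png");cv2.imwrite("pics/top0b.png",cv2.resize(a,(800,600),interpolation=3))
a=cv2.imread("pics/side0.png");cv2.imwrite("pics/side0b.png",cv2.resize(a,(800,600),interpolation=3))
```

```text
(no output)
```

View pics/top0b.png

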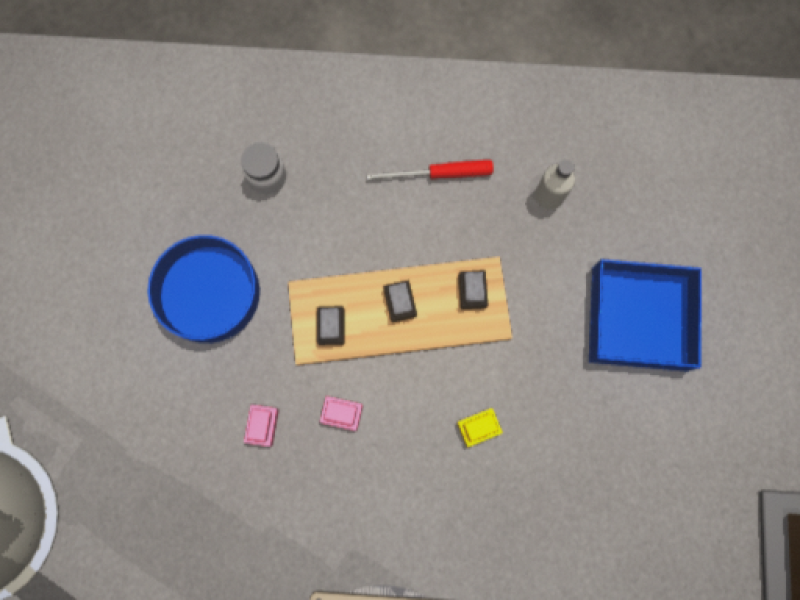

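View pics/side0b.png

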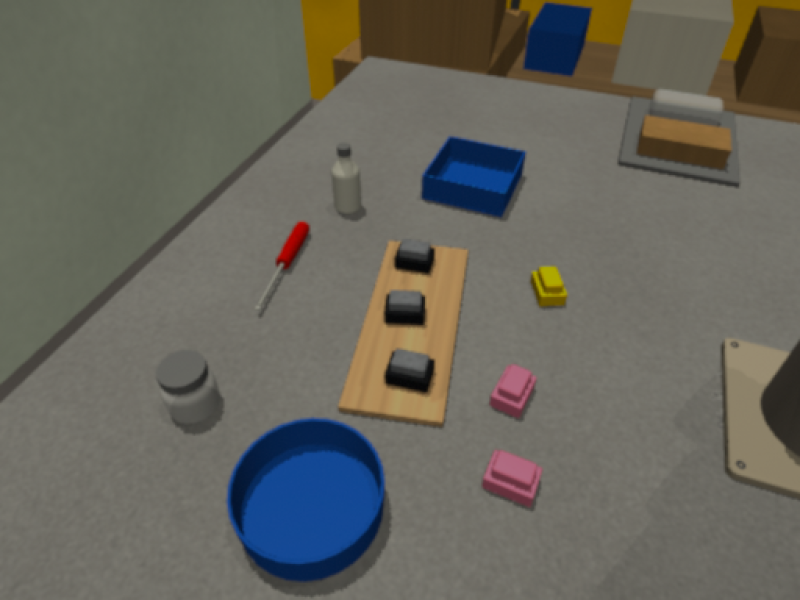

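The top view shows three black/grey pads on the board, at about (330,325), (400,300) and (473,290) in the 800x600 picture, left to right. The tub is on the left (204,290) and the bin on the right (646,315). Two pink pads (261,426), (341,413) and a yellow one (480,427) lie on the bench; these are the decoys. The jar, driver and bottle are behind the board. Next I fit the poses using both cameras.

```bash
cat > h.py <<'E'
import numpy as np,cv2
from scipy.optimize import minimize
def proj(p,X):
    c=np.asarray(X)@np.array(p["R"]).T+p["t"]; u=c@np.array(p["mtx"]).T
    return u[:,:2]/u[:,2:]
def back(p,uv,z):
    d=np.array(p["R"]).T@np.linalg.solve(np.array(p["mtx"]),[uv[0],uv[1],1.]); o=-np.array(p["R"]).T@p["t"]
    return o+d*(z-o[2])/d[2]
def box(l,w,z0,z1): return np.array([[a*l/2,b*w/2,z] for a in(-1,1) for b in(-1,1) for z in(z0,z1)])
def rot(P,x,y,a):
    c,s=np.cos(a),np.sin(a); return np.c_[P[:,0]*c-P[:,1]*s+x,P[:,0]*s+P[:,1]*c+y,P[:,2]]
S=4
def sil(p,parts):
    m=np.zeros((384*S,512*S),np.uint8)
    for P in parts:
        h=cv2.convexHull(((proj(p,P)+.5)*S).astype(np.float32)); cv2.fillConvexPoly(m,np.round(h).astype(np.int32),1)
    return cv2.resize(m.astype(np.float32),(512,384),interpolation=cv2.INTER_AREA)
def fit(views,parts,x0):
    def f(v):
        return sum(np.abs(sil(p,[rot(P,v[0],v[1],v[2]) for P in parts])-m).sum()/m.sum() for p,m in views)
    best=min((minimize(f,np.array([x0[0],x0[1],a]),method="Nelder-Mead",options=dict(initial_simplex=np.array([[x0[0],x0[1],a],[x0[0]+.01,x0[1],a],[x0[0],x0[1]+.01,a],[x0[0],x0[1],a+.2]]),xatol=1e-4,fatol=1e-4)) for a in x0[2]),key=lambda r:r.fun)
    return best.x,best.fun
ZB=.012
PAD=[box(.056,.040,ZB,ZB+.022),box(.044,.028,ZB,ZB+.036)]
E
cat > m.py <<'E'
from h import *
from bench import snapshot,trace
T=snapshot("top");Sd=snapshot("side")
def masks(p):
    h=cv2.cvtColor(p["pixels"],cv2.COLOR_RGB2HSV); return h
def comp(p,uv,m):
    n,l=cv2.connectedComponents(m.astype(np.uint8)); k=l[int(uv[1]),int(uv[0])]; return (l==k).astype(np.float32) if k else None
hs=[masks(p) for p in(T,Sd)]
for nm,a,b in(("L",(211,208),(262,237)),("M",(256,192),(259,196)),("R",(303,185),(265,163))):
    v=[]
    for p,uv,h in((T,a,hs[0]),(Sd,b,hs[1])):
        m=(h[...,1]<90)|(h[...,2]<60); m[:int(uv[1])-30]=0;m[int(uv[1])+30:]=0;m[:,:int(uv[0])-30]=0;m[:,int(uv[0])+30:]=0
        v.append((p,comp(p,uv,m)))
    x0=back(T,a,.03)
    for vv in(v,v[:1],v[1:]):
        r,f=fit(vv,PAD,(x0[0],x0[1],(-.3,0,.3))); print(nm,r.round(4),np.degrees(r[2]).round(1),round(f,3),[int(q[1].sum()) for q in vv])
for p,nm,uvs in((T,"top",((130,185),(413,201))),(Sd,"side",((196,320),(302,113)))):
    h=hs[0] if nm=="top" else hs[1]
    m=(h[...,1]>150)&(abs(h[...,0].astype(int)-112)<15)
    for k,uv in zip(("tub","bin"),uvs):
        c=comp(p,uv,m)
        if c is None: print("none",k,nm);continue
        x0=back(p,uv,.03)
        if k=="tub":
            t=np.arange(40)*2*np.pi/40; P=[np.array([[.08*np.cos(q),.08*np.sin(q),z] for q in t for z in(0.0,.05)])]
            print(k,nm,fit([(p,c)],P,(x0[0],x0[1],(0,))))
        else: print(k,nm,fit([(p,c)],[box(.15,.15,0,.05)],(x0[0],x0[1],(-.2,0,.2))))
h=hs[0]; m=((h[...,0]>8)&(h[...,0]<28)&(h[...,1]>80)); m[:150]=0;m[245:]=0
c=comp(T,(249,210),m); hu=max(cv2.findContours(c.astype(np.uint8),0,1)[0],key=cv2.contourArea)
print("board",[back(T,q,.012).round(3) for q in cv2.boxPoints(cv2.minAreaRect(hu))])
E
python3 m.py
```

```text
L [0.4884 0.1102 0.1283] 7.4 0.288 [393, 659]
L [0.4886 0.1107 0.115 ] 6.6 0.153 [393]
L [0.4881 0.109  0.1618] 9.3 0.117 [659]
M [0.5321 0.0078 0.3092] 17.7 0.321 [370, 521]
M [0.5322 0.009  0.2808] 16.1 0.193 [370]
M [0.5319 0.0076 0.2963] 17.0 0.119 [521]
R [ 0.5578 -0.1004  0.079 ] 4.5 0.984 [385, 2098]
R [ 0.5594 -0.1     0.0897] 5.1 0.173 [385]
R [ 0.5605 -0.1131  0.2495] 14.3 0.785 [2098]
tub top (array([0.53070645, 0.30495886, 0.0222336 ]), np.float64(0.10445960611104965))
bin top (array([ 0.53353113, -0.3611299 , -0.0182648 ]), np.float64(0.10558701306581497))
tub side (array([0.53219314, 0.30102564, 0.23371326]), np.float64(0.04745780676603317))
bin side (array([ 0.53489779, -0.36258632, -0.00314724]), np.float64(0.05546038597822189))
board [array([0.553, 0.186, 0.012]), array([ 0.616, -0.144,  0.012]), array([ 0.486, -0.164,  0.012]), array([0.426, 0.159, 0.012])]
```

The fits agree between the two cameras: left pad (0.488, 0.110), middle (0.532, 0.008), right (0.558, -0.100). Spacing is about 110 mm, the pads sit on the board and are within reach. Now a small planning helper.

```bash
cat > go.py <<'E'
import sys,numpy as np
from bench import ctrl
from scipy.spatial.transform import Rotation as Ro
def st():
    s=ctrl.sense();R=Ro.from_quat(s["eef_rot"]).as_matrix();return s,R
# usage: go.py x y z padyaw_deg  -> turn first about tool z, then shift in turned tool axes (mm)
if __name__=="__main__":
    s,R=st();x,y,z,a=map(float,sys.argv[1:5]);p=s["tool_pos"]
    cur=np.degrees(np.arctan2(-R[1,0],-R[0,0])); turn=-((a-cur+90)%180-90)
    c,q=np.cos(np.radians(cur-turn)),np.sin(np.radians(cur-turn)); d=(np.array([x,y,z])-p)*1e3
    print("t",round(s["time"],2),"pos",p.round(4),"yaw",cur.round(2),"tilt z",R[:,2].round(4),"F",s["force"].round(2),"w",round(s["gripper_width"],4),"j6",s["joint_pos"][5].round(2))
    print("turn z",round(turn,1),"shift mm",np.round([-(c*d[0]+q*d[1]),-q*d[0]+c*d[1],-d[2]],1))
E
python3 go.py .4884 .1102 .065 7.4
```

```text
t 1.0 pos [0.2335 0.5527 0.2186] yaw -22.9 tilt z [-0. -0. -1.] F [ 0.31 -0.34  0.21] w 0.093 j6 -0.09
turn z -30.3 shift mm [-195.8 -471.6  153.6]
```

{"op": "step_arm", "data": {
  "motion": [
    [[0,0,25],[0,0,-10.1],-1],
    [[0,0,25],[0,0,-10.1],-1],
    [[0,0,25],[0,0,-10.1],-1],
    [[-16,-39,3],[0,0,0],-1],
    [[-16,-39,3],[0,0,0],-1],
    [[-16,-39,3],[0,0,0],-1],
    [[-16,-39,3],[0,0,0],-1],
    [[-16,-39,3],[0,0,0],-1],
    [[-16,-39,3],[0,0,0],-1],
    [[-16,-39,3],[0,0,0],-1],
    [[-16,-39,3],[0,0,0],-1],
    [[-16,-39,3],[0,0,0],-1]
  ],
  "grip_force": 10
}}

```text
time: 2.5
tool_pos: [0.4222, 0.222, 0.1168]
eef_rot: [-0.065, 0.998, 0.0, 0.0]
force: [0.3, 0.2, 0.1]
gripper_width: 0.0003
```

{"op": "step_arm", "data": {
  "motion": [
    [[-17,-40,10],[0,0,0],-1],
    [[-17,-40,10],[0,0,0],-1],
    [[-17,-40,10],[0,0,0],-1],
    [[0,0,12],[0,0,0],-1],
    [[0,0,0],[0,0,0],-1],
    [[0,0,0],[0,0,0],-1]
  ]
}}

```text
time: 3.25
tool_pos: [0.4871, 0.1116, 0.0749]
eef_rot: [-0.065, 0.998, 0.0, -0.0]
force: [0.2, -0.1, -0.2]
gripper_width: 0.0002
```

```bash
python3 go.py .4884 .1102 .046 7.4
python3 - <<'E'
from h import *
from bench import snapshot
p=snapshot("wrist");im=p["pixels"][:,:,::-1].copy();cv2.imwrite("pics/w1.png",im)
p=snapshot("side");im=p["pixels"][190:290,200:330,::-1];cv2.imwrite("pics/s1.png",cv2.resize(im,None,fx=5,fy=5,interpolation=3))
E
```

```text
t 3.25 pos [0.4871 0.1116 0.0749] yaw 7.46 tilt z [-1.e-04  2.e-04 -1.e+00] F [ 0.23 -0.12 -0.17] w 0.0002 j6 -1.58
turn z 0.1 shift mm [-1.1 -1.6 28.9]
```

View pics/s1.png

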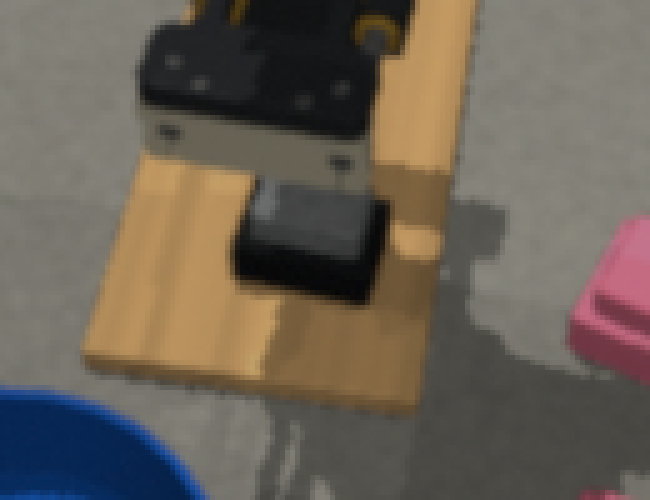

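The gripper hangs over the left black pad, with grey foam at about (310,215) in the crop. The fingers themselves are hidden by the gripper body. I descend to about 2 mm below the nominal foam top, then read the force.

{"op": "step_arm", "data": {
  "motion": [
    [[-1,-1.5,14],[0,0,0],-1],
    [[0,0,11],[0,0,0],-1],
    [[0,0,4],[0,0,0],-1],
    [[0,0,0],[0,0,0],-1],
    [[0,0,0],[0,0,0],-1]
  ]
}}

```text
time: 3.98
tool_pos: [0.4887, 0.1093, 0.0458]
eef_rot: [-0.064, 0.998, -0.0, -0.0]
force: [-0.6, -0.3, 2.0]
gripper_width: 0.0005
```

{"op": "step_arm", "data": {
  "motion": [
    [[0,0,2],[0,0,0],-1],
    [[0,0,1],[0,0,0],-1],
    [[0,0,0],[0,0,0],-1]
  ]
}}

```text
time: 4.35
tool_pos: [0.4891, 0.1093, 0.0429]
eef_rot: [-0.064, 0.998, -0.0, 0.0]
force: [0.4, -1.0, 2.7]
gripper_width: 0.0004
```

{"op": "step_arm", "data": {
  "motion": [
    [[0,0,2],[0,0,0],-1],
    [[0,0,0],[0,0,0],-1],
    [[0,0,0],[0,0,0],-1],
    [[0,0,0],[0,0,0],-1]
  ]
}}

```text
time: 4.85
tool_pos: [0.4891, 0.1094, 0.0409]
eef_rot: [-0.065, 0.998, -0.0, 0.0]
force: [1.3, -0.3, 4.0]
gripper_width: 0.0006
```

{"op": "step_arm", "data": {
  "motion": [
    [[0,0,0],[0,0,0],-1],
    [[0,0,0],[0,0,0],-1],
    [[0,0,0],[0,0,0],-1]
  ]
}}

```text
time: 5.22
tool_pos: [0.4891, 0.1093, 0.0408]
eef_rot: [-0.064, 0.998, -0.0, 0.0]
force: [3.2, -0.3, 3.7]
gripper_width: 0.0007
```

{"op": "step_arm", "data": {
  "motion": [
    [[0,0,-15],[0,0,0],-1],
    [[0,0,-20],[0,0,0],-1],
    [[0,0,0],[0,0,0],-1]
  ]
}}

```text
time: 5.6
tool_pos: [0.4895, 0.1095, 0.0773]
eef_rot: [-0.065, 0.998, 0.0, 0.001]
force: [0.2, 0.8, -0.5]
gripper_width: 0.0005
```

```bash
python3 go.py .5321 .0078 .070 17
```

```text
t 5.6 pos [0.4895 0.1095 0.0773] yaw 7.4 tilt z [ 2.e-03  3.e-04 -1.e+00] F [ 0.24  0.79 -0.47] w 0.0005 j6 -1.58
turn z -9.6 shift mm [ -11.  -109.7    7.3]
```

The left pad gave about 3.9 N at 7.1 mm, so it is soft. Next, the middle pad.

{"op": "step_arm", "data": {
  "motion": [
    [[0,0,0],[0,0,-9.6],-1],
    [[-3,-30,0],[0,0,0],-1],
    [[-3,-30,0],[0,0,0],-1],
    [[-3,-30,0],[0,0,0],-1],
    [[-2,-20,7],[0,0,0],-1],
    [[0,0,0],[0,0,0],-1],
    [[0,0,0],[0,0,0],-1]
  ]
}}

```text
time: 6.48
tool_pos: [0.5306, 0.008, 0.0679]
eef_rot: [-0.148, 0.989, 0.0, -0.001]
force: [-0.8, -0.2, -0.1]
gripper_width: 0.0006
```

```bash
python3 go.py .5321 .0078 .0465 17
```

```text
t 6.47 pos [0.5306 0.008  0.0679] yaw 16.99 tilt z [-1.5e-03  5.0e-04 -1.0e+00] F [-0.84 -0.19 -0.06] w 0.0006 j6 -1.95
turn z -0.0 shift mm [-1.4 -0.6 21.4]
```

{"op": "step_arm", "data": {
  "motion": [
    [[-1,-0.5,11],[0,0,0],-1],
    [[0,0,10.5],[0,0,0],-1],
    [[0,0,0],[0,0,0],-1],
    [[0,0,0],[0,0,0],-1]
  ]
}}

```text
time: 6.98
tool_pos: [0.5321, 0.0075, 0.0471]
eef_rot: [-0.148, 0.989, 0.0, -0.0]
force: [-0.5, 0.0, 1.5]
gripper_width: 0.0005
```

{"op": "step_arm", "data": {
  "motion": [
    [[0,0,2],[0,0,0],-1],
    [[0,0,1],[0,0,0],-1],
    [[0,0,0],[0,0,0],-1]
  ]
}}

```text
time: 7.35
tool_pos: [0.5325, 0.0073, 0.0444]
eef_rot: [-0.148, 0.989, 0.0, 0.0]
force: [-2.4, 3.2, 5.2]
gripper_width: 0.0003
```

{"op": "step_arm", "data": {
  "motion": [
    [[0,0,2],[0,0,0],-1],
    [[0,0,1.4],[0,0,0],-1],
    [[0,0,0],[0,0,0],-1],
    [[0,0,0],[0,0,0],-1]
  ]
}}

```text
time: 7.85
tool_pos: [0.5326, 0.0073, 0.0414]
eef_rot: [-0.148, 0.989, 0.0, 0.0]
force: [-4.4, 2.3, 9.0]
gripper_width: 0.0004
```

{"op": "step_arm", "data": {
  "motion": [
    [[0,0,0],[0,0,0],-1],
    [[0,0,0],[0,0,0],-1],
    [[0,0,0],[0,0,0],-1]
  ]
}}

```text
time: 8.22
tool_pos: [0.5326, 0.0073, 0.0414]
eef_rot: [-0.148, 0.989, 0.0, 0.0]
force: [-4.2, 1.8, 8.5]
gripper_width: 0.001
```

{"op": "step_arm", "data": {
  "motion": [
    [[0,0,-15],[0,0,0],-1],
    [[0,0,-18],[0,0,0],-1],
    [[0,0,0],[0,0,0],-1]
  ]
}}

```text
time: 8.6
tool_pos: [0.5342, 0.0069, 0.0762]
eef_rot: [-0.148, 0.989, -0.001, 0.002]
force: [-0.1, -0.2, -0.6]
gripper_width: 0.0006
```

```bash
python3 go.py .5590 -.1003 .070 5
```

```text
t 8.6 pos [0.5342 0.0069 0.0762] yaw 16.99 tilt z [ 4.e-03 -5.e-04 -1.e+00] F [-0.11 -0.21 -0.55] w 0.0006 j6 -1.95
turn z 12.0 shift mm [ -15.4 -109.     6.2]
```

The middle pad gave about 8.8 N at 6.8 mm, so it is medium. Next, the right pad.

{"op": "step_arm", "data": {
  "motion": [
    [[0,0,0],[0,0,6],-1],
    [[0,0,0],[0,0,6],-1],
    [[-4,-30,0],[0,0,0],-1],
    [[-4,-30,0],[0,0,0],-1],
    [[-4,-30,0],[0,0,0],-1],
    [[-3,-19,6],[0,0,0],-1],
    [[0,0,0],[0,0,0],-1],
    [[0,0,0],[0,0,0],-1]
  ]
}}

```text
time: 9.6
tool_pos: [0.5564, -0.0992, 0.0672]
eef_rot: [-0.044, 0.999, 0.0, -0.0]
force: [0.1, 0.1, 0.6]
gripper_width: 0.0001
```

```bash
python3 go.py .5590 -.1003 .0465 5
```

```text
t 9.6 pos [ 0.5564 -0.0992  0.0672] yaw 5.0 tilt z [-1.e-03  7.e-04 -1.e+00] F [0.08 0.05 0.59] w 0.0001 j6 -1.93
turn z -0.0 shift mm [-2.5 -1.3 20.7]
```

{"op": "step_arm", "data": {
  "motion": [
    [[-2,-1,11],[0,0,0],-1],
    [[0,0,10],[0,0,0],-1],
    [[0,0,0],[0,0,0],-1],
    [[0,0,0],[0,0,0],-1]
  ]
}}

```text
time: 10.1
tool_pos: [0.559, -0.1002, 0.0468]
eef_rot: [-0.044, 0.999, 0.0, -0.0]
force: [-0.4, 1.7, 4.6]
gripper_width: 0.0004
```

{"op": "step_arm", "data": {
  "motion": [
    [[0,0,2],[0,0,0],-1],
    [[0,0,1],[0,0,0],-1],
    [[0,0,0],[0,0,0],-1]
  ]
}}

```text
time: 10.48
tool_pos: [0.5591, -0.1003, 0.0444]
eef_rot: [-0.044, 0.999, 0.0, 0.0]
force: [-3.9, 3.0, 11.1]
gripper_width: 0.0005
```

{"op": "step_arm", "data": {
  "motion": [
    [[0,0,2],[0,0,0],-1],
    [[0,0,1.5],[0,0,0],-1],
    [[0,0,0],[0,0,0],-1],
    [[0,0,0],[0,0,0],-1]
  ]
}}

```text
time: 10.98
tool_pos: [0.5591, -0.1002, 0.0417]
eef_rot: [-0.044, 0.999, 0.0, 0.0]
force: [-6.3, 4.9, 16.1]
gripper_width: 0.0006
```

{"op": "step_arm", "data": {
  "motion": [
    [[0,0,0],[0,0,0],-1],
    [[0,0,0],[0,0,0],-1],
    [[0,0,0],[0,0,0],-1]
  ]
}}

```text
time: 11.35
tool_pos: [0.5591, -0.1003, 0.0417]
eef_rot: [-0.044, 0.999, 0.0, 0.0]
force: [-7.2, 3.7, 16.2]
gripper_width: 0.0006
```

{"op": "step_arm", "data": {
  "motion": [
    [[0,0,-15],[0,0,0],-1],
    [[0,0,-35],[0,0,0],1],
    [[0,0,-50],[0,0,0],1],
    [[0,0,-50],[0,0,0],1],
    [[0,0,0],[0,0,0],1],
    [[0,0,0],[0,0,0],1]
  ]
}}

```text
time: 12.1
tool_pos: [0.5586, -0.1007, 0.1894]
eef_rot: [-0.044, 0.999, 0.0, -0.0]
force: [0.3, 0.5, -0.4]
gripper_width: 0.0459
```

```bash
python3 go.py .5590 -.1003 .020 5;  python3 - <<'E'
from h import *
from bench import snapshot
for n in("wrist","top"):
    p=snapshot(n);cv2.imwrite(f"pics/{n}2.png",cv2.resize(p["pixels"][:,:,::-1],(800,600),interpolation=3));np.savez(f"{n}2.npz",**{k:np.array(v) for k,v in p.items()})
E
```

```text
t 12.1 pos [ 0.5586 -0.1007  0.1894] yaw 5.0 tilt z [-8.e-04  2.e-04 -1.e+00] F [ 0.35  0.47 -0.35] w 0.0459 j6 -1.93
turn z 0.0 shift mm [ -0.4   0.4 169.4]
```

View pics/wrist2.png

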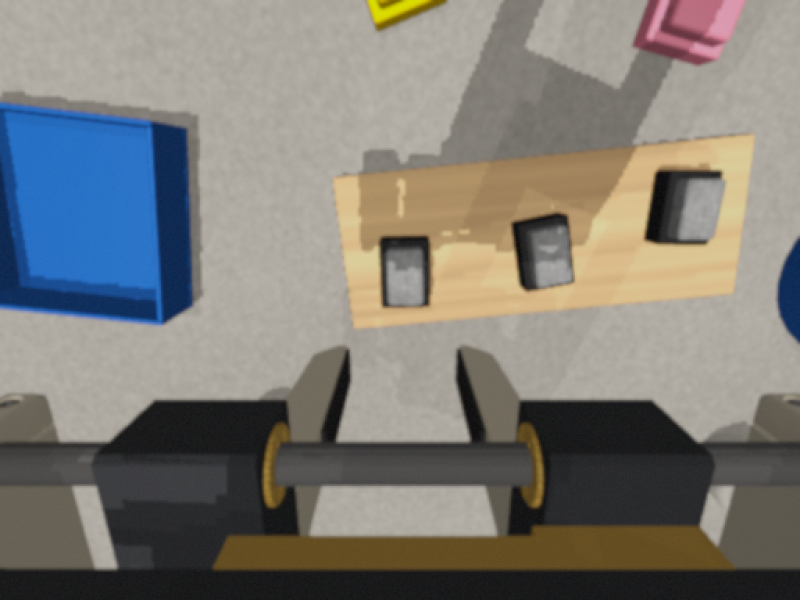

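The right pad gave about 16.2 N at 6.3 mm, so it is firm. The wrist picture shows all three pads still on the board: right (405,272), middle (543,252), left (685,207). I refine the poses from this picture.

```bash
cat > w.py <<'E'
from h import *
p=dict(np.load("wrist2.npz"));im=p["pixels"];h=cv2.cvtColor(im,cv2.COLOR_RGB2HSV)
for nm,uv in(("R",(259,174)),("M",(348,161)),("L",(438,132))):
    m=((h[...,1]<70)|(h[...,2]<45)).astype(np.uint8)
    m[:int(uv[1])-32]=0;m[int(uv[1])+32:]=0;m[:,:int(uv[0])-32]=0;m[:,int(uv[0])+32:]=0
    m=cv2.morphologyEx(m,cv2.MORPH_OPEN,np.ones((3,3)));_,l,s,_=cv2.connectedComponentsWithStats(m)
    m=(l==l[int(uv[1]),int(uv[0])]).astype(np.uint8);m=cv2.morphologyEx(m,cv2.MORPH_CLOSE,np.ones((7,7))).astype(np.float32)
    x0=back(p,uv,.03);r,f=fit([(p,m)],PAD,(x0[0],x0[1],(-.1,.1,.3)));print(nm,x0.round(3),r.round(4),np.degrees(r[2]).round(1),round(f,3),m.sum())
E
python3 w.py
```

```text
R [ 0.556 -0.099  0.03 ] [ 0.5577 -0.0986  0.17  ] 9.7 0.208 1265.0
M [0.53  0.009 0.03 ] [0.5317 0.0099 0.374 ] 21.4 0.2 1478.0
L [0.486 0.109 0.03 ] [0.4878 0.1113 0.077 ] 4.4 0.176 1964.0
```

```bash
python3 go.py .4886 .1107 .0155 7
```

```text
t 12.2 pos [ 0.5578 -0.1005  0.188 ] yaw 5.0 tilt z [-3.4e-03  9.0e-04 -1.0e+00] F [-0.37 -0.59 -0.06] w 0.054 j6 -1.93
turn z -2.0 shift mm [ 42.9 218.1 172.5]
```

{"op": "step_arm", "data": {
  "motion": [
    [[7,36,10],[0,0,-2],0.6],
    [[7,36,20],[0,0,0],0.6],
    [[7,36,20],[0,0,0],0.6],
    [[7,36,20],[0,0,0],0.6],
    [[7,36,20],[0,0,0],0.6],
    [[7,37,20],[0,0,0],0.6],
    [[0,0,0],[0,0,0],0.6],
    [[0,0,0],[0,0,0],0.6]
  ]
}}

```text
time: 13.2
tool_pos: [0.4916, 0.1093, 0.0795]
eef_rot: [-0.061, 0.998, -0.0, -0.001]
force: [0.5, 0.2, -0.6]
gripper_width: 0.0741
```

```bash
python3 go.py .4886 .1107 .0155 7
```

```text
t 13.2 pos [0.4916 0.1093 0.0795] yaw 7.03 tilt z [-1.5e-03 -6.0e-04 -1.0e+00] F [ 0.49  0.16 -0.59] w 0.0741 j6 -1.58
turn z 0.0 shift mm [ 2.8  1.7 64. ]
```

{"op": "step_arm", "data": {
  "motion": [
    [[2.8,1.7,20],[0,0,0],0.6],
    [[0,0,20],[0,0,0],0.6],
    [[0,0,16],[0,0,0],0.6],
    [[0,0,8],[0,0,0],0.6],
    [[0,0,0],[0,0,0],0.6],
    [[0,0,0],[0,0,0],0.6]
  ]
}}

```text
time: 13.95
tool_pos: [0.4898, 0.1111, 0.017]
eef_rot: [-0.061, 0.998, 0.0, 0.001]
force: [-0.2, -0.5, 0.3]
gripper_width: 0.0743
```

{"op": "step_arm", "data": {
  "motion": [
    [[0,0,0],[0,0,0],-1],
    [[0,0,0],[0,0,0],-1],
    [[0,0,0],[0,0,0],-1],
    [[0,0,0],[0,0,0],-1],
    [[0,0,0],[0,0,0],-1],
    [[0,0,0],[0,0,0],-1]
  ],
  "grip_force": 15
}}

```text
time: 14.7
tool_pos: [0.4891, 0.1111, 0.0163]
eef_rot: [-0.061, 0.998, 0.0, 0.0]
force: [-1.4, 0.2, 1.5]
gripper_width: 0.0401
```

The gripper reads 40.1 mm, which is the shell's width. I lift the pad and check.

{"op": "step_arm", "data": {
  "motion": [
    [[0,0,-10],[0,0,0],-1],
    [[0,0,-25],[0,0,0],-1],
    [[0,0,-30],[0,0,0],-1],
    [[0,0,-25],[0,0,0],-1],
    [[0,0,0],[0,0,0],-1]
  ]
}}

```text
time: 15.32
tool_pos: [0.4911, 0.1113, 0.109]
eef_rot: [-0.061, 0.998, 0.0, 0.003]
force: [-0.4, 0.1, -0.4]
gripper_width: 0.0398
```

```bash
python3 go.py .5342 -.3617 .11 0
```

```text
t 15.32 pos [0.4911 0.1113 0.109 ] yaw 7.0 tilt z [ 5.1e-03  6.0e-04 -1.0e+00] F [-0.38  0.12 -0.37] w 0.0398 j6 -1.57
turn z 7.0 shift mm [ -43.1 -473.    -1. ]
```

{"op": "step_arm", "data": {
  "motion": [
    [[0,0,0],[0,0,7],-1],
    [[-1,-16,0],[0,0,0],-1],
    [[-4,-40,0],[0,0,0],-1],
    [[-4,-40,0],[0,0,0],-1],
    [[-4,-40,0],[0,0,0],-1],
    [[-4,-40,0],[0,0,0],-1],
    [[-4,-40,0],[0,0,0],-1],
    [[-4,-40,0],[0,0,0],-1],
    [[-4,-40,0],[0,0,0],-1],
    [[-4,-40,0],[0,0,0],-1],
    [[-4,-40,0],[0,0,0],-1],
    [[-4,-40,0],[0,0,0],-1]
  ]
}}

```text
time: 16.82
tool_pos: [0.5288, -0.307, 0.105]
eef_rot: [-0.001, 1.0, 0.0, -0.001]
force: [0.2, -0.8, -0.2]
gripper_width: 0.0402
```

{"op": "step_arm", "data": {
  "motion": [
    [[-2,-38,0],[0,0,0],-1],
    [[0,-19,0],[0,0,0],-1],
    [[0,0,0],[0,0,0],-1],
    [[0,0,0],[0,0,0],-1]
  ]
}}

```text
time: 17.32
tool_pos: [0.5318, -0.3608, 0.1058]
eef_rot: [-0.0, 1.0, 0.001, -0.0]
force: [-0.1, -0.1, -0.5]
gripper_width: 0.04
```

```bash
python3 go.py .5342 -.3617 .010 0
python3 - <<'E'
from h import *
from bench import snapshot
T=snapshot("wrist");S=snapshot("side")
cv2.imwrite("pics/c3.png",np.hstack([T["pixels"],cv2.resize(S["pixels"][60:210,200:400],(512,384))])[:,:,::-1][:, :])
im=cv2.imread("pics/c3.png");cv2.imwrite("pics/c3.png",cv2.resize(im,(800,300)))
E
```

```text
t 17.32 pos [ 0.5318 -0.3608  0.1058] yaw 0.05 tilt z [-6.e-04  1.e-03 -1.e+00] F [-0.1  -0.14 -0.5 ] w 0.04 j6 -2.25
turn z 0.1 shift mm [-2.4 -0.9 95.8]
```

View pics/c3.png

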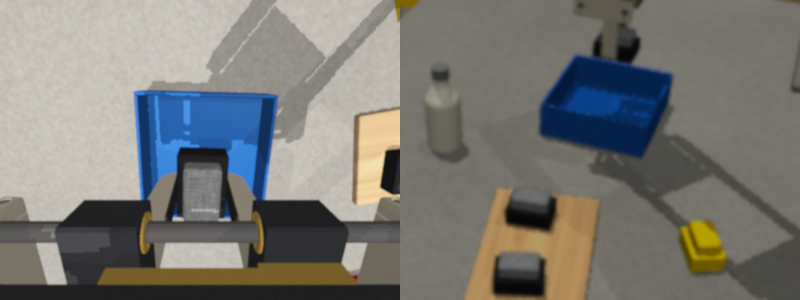

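The soft pad hangs level over the bin: foam at (202,195) in the left half, with the bin around it. Lowering.

{"op": "step_arm", "data": {
  "motion": [
    [[-2,-1,25],[0,0,0],-1],
    [[0,0,30],[0,0,0],-1],
    [[0,0,22],[0,0,0],-1],
    [[0,0,12],[0,0,0],-1],
    [[0,0,5],[0,0,0],-1],
    [[0,0,0],[0,0,0],-1],
    [[0,0,0],[0,0,0],-1]
  ]
}}

```text
time: 18.3
tool_pos: [0.5347, -0.3635, 0.0134]
eef_rot: [0.0, 1.0, -0.001, 0.001]
force: [-0.2, 0.0, -0.1]
gripper_width: 0.0401
```

{"op": "step_arm", "data": {
  "motion": [
    [[0,0,2],[0,0,0],-1],
    [[0,0,1.5],[0,0,0],-1],
    [[0,0,0],[0,0,0],-1],
    [[0,0,0],[0,0,0],-1]
  ]
}}

```text
time: 18.8
tool_pos: [0.534, -0.3629, 0.0087]
eef_rot: [0.0, 1.0, 0.0, -0.0]
force: [0.1, -0.9, -0.3]
gripper_width: 0.0401
```

Just above the floor, about 0.4 mm. I release and rise.

{"op": "step_arm", "data": {
  "motion": [
    [[0,0,0],[0,0,0],0.3],
    [[0,0,0],[0,0,0],0.3],
    [[0,0,0],[0,0,0],0.3],
    [[0,0,-10],[0,0,0],0.3],
    [[0,0,-35],[0,0,0],0.3],
    [[0,0,-45],[0,0,0],0.3],
    [[0,0,-30],[0,0,0],0.3],
    [[0,0,0],[0,0,0],0.5]
  ]
}}

```text
time: 19.8
tool_pos: [0.5361, -0.3646, 0.1335]
eef_rot: [0.0, 1.0, -0.002, 0.003]
force: [0.2, -0.7, -0.4]
gripper_width: 0.0666
```

```bash
python3 go.py .5585 -.0998 .080 6
python3 - <<'E'
from h import *
from bench import snapshot
T=snapshot("wrist")
cv2.imwrite("pics/c4.png",T["pixels"][:,:,::-1])
E
```

```text
t 19.8 pos [ 0.5361 -0.3646  0.1335] yaw -0.0 tilt z [ 0.0058 -0.0046 -1.    ] F [ 0.2  -0.68 -0.39] w 0.0666 j6 -2.25
turn z -6.0 shift mm [-49.9 261.   53.5]
```

View pics/c4.png

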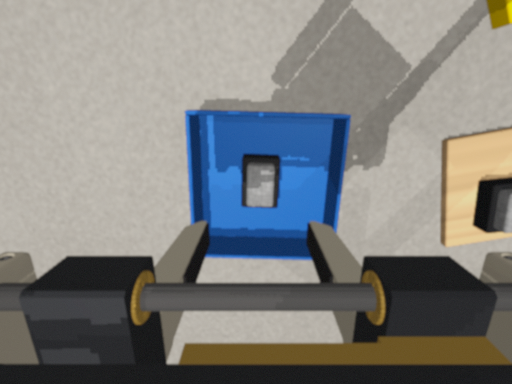

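The soft pad lies flat and foam up in the bin at (261,182). Next, the firm pad.

{"op": "step_arm", "data": {
  "motion": [
    [[0,0,0],[0,0,-6],0.6],
    [[-7,37,0],[0,0,0],0.6],
    [[-7,37,0],[0,0,0],0.6],
    [[-7,37,0],[0,0,0],0.6],
    [[-7,37,10],[0,0,0],0.6],
    [[-7,37,14],[0,0,0],0.6],
    [[-7,38,15],[0,0,0],0.6],
    [[-8,38,15],[0,0,0],0.6],
    [[0,0,0],[0,0,0],0.6],
    [[0,0,0],[0,0,0],0.6]
  ]
}}

```text
time: 21.1
tool_pos: [0.5558, -0.0982, 0.0737]
eef_rot: [-0.053, 0.999, 0.0, -0.001]
force: [0.3, -0.1, -0.8]
gripper_width: 0.0746
```

```bash
python3 go.py .5585 -.0998 .0155 6
```

```text
t 21.1 pos [ 0.5558 -0.0982  0.0737] yaw 6.03 tilt z [-1.8e-03  1.0e-04 -1.0e+00] F [ 0.33 -0.09 -0.84] w 0.0746 j6 -1.94
turn z 0.0 shift mm [-2.5 -1.9 58.2]
```

{"op": "step_arm", "data": {
  "motion": [
    [[-2.5,-1.5,20],[0,0,0],0.6],
    [[0,0,18],[0,0,0],0.6],
    [[0,0,13],[0,0,0],0.6],
    [[0,0,6],[0,0,0],0.6],
    [[0,0,0],[0,0,0],0.6],
    [[0,0,0],[0,0,0],0.6]
  ]
}}

```text
time: 21.85
tool_pos: [0.5597, -0.0995, 0.0184]
eef_rot: [-0.052, 0.999, -0.0, 0.001]
force: [0.0, 1.0, 0.7]
gripper_width: 0.0745
```

{"op": "step_arm", "data": {
  "motion": [
    [[0,0,0],[0,0,0],-1],
    [[0,0,0],[0,0,0],-1],
    [[0,0,0],[0,0,0],-1],
    [[0,0,0],[0,0,0],-1],
    [[0,0,0],[0,0,0],-1],
    [[0,0,0],[0,0,0],-1]
  ]
}}

```text
time: 22.6
tool_pos: [0.5592, -0.0994, 0.0178]
eef_rot: [-0.052, 0.999, 0.0, 0.0]
force: [-0.5, 0.9, 1.1]
gripper_width: 0.0404
```

{"op": "step_arm", "data": {
  "motion": [
    [[0,0,-10],[0,0,0],-1],
    [[0,0,-25],[0,0,0],-1],
    [[0,0,-30],[0,0,0],-1],
    [[0,0,-25],[0,0,0],-1],
    [[0,0,0],[0,0,0],-1]
  ]
}}

```text
time: 23.22
tool_pos: [0.5612, -0.0999, 0.1108]
eef_rot: [-0.052, 0.999, -0.001, 0.003]
force: [0.7, 0.8, -0.2]
gripper_width: 0.0397
```

```bash
python3 go.py .5315 .3025 .11 6
```

```text
t 23.23 pos [ 0.5612 -0.0999  0.1108] yaw 6.0 tilt z [ 0.0052 -0.0015 -1.    ] F [ 0.69  0.75 -0.25] w 0.0397 j6 -1.94
turn z -0.0 shift mm [-12.5 403.3   0.8]
```

{"op": "step_arm", "data": {
  "motion": [
    [[0,15,0],[0,0,0],-1],
    [[-1,38,0],[0,0,0],-1],
    [[-1,38,0],[0,0,0],-1],
    [[-1,38,0],[0,0,0],-1],
    [[-1,38,0],[0,0,0],-1],
    [[-1,38,0],[0,0,0],-1],
    [[-1,38,0],[0,0,0],-1],
    [[-1,38,0],[0,0,0],-1],
    [[-1,38,0],[0,0,0],-1],
    [[-1,38,0],[0,0,0],-1],
    [[-2,30,0],[0,0,0],-1],
    [[-1,16,0],[0,0,0],-1]
  ]
}}

```text
time: 24.72
tool_pos: [0.5271, 0.3043, 0.1058]
eef_rot: [-0.053, 0.999, -0.0, -0.001]
force: [1.1, 0.2, -0.2]
gripper_width: 0.04
```

{"op": "step_arm", "data": {
  "motion": [
    [[0,0,0],[0,0,0],-1],
    [[0,0,0],[0,0,0],-1]
  ]
}}

```text
time: 24.98
tool_pos: [0.5288, 0.3018, 0.1072]
eef_rot: [-0.052, 0.999, -0.0, -0.0]
force: [0.1, 0.1, -0.4]
gripper_width: 0.0399
```

```bash
python3 go.py .5315 .3025 .0115 6;python3 - <<'E'
from h import *
from bench import snapshot
T=snapshot("wrist")
cv2.imwrite("pics/c5.png",T["pixels"][:,:,::-1])
E
```

```text
t 24.98 pos [0.5288 0.3018 0.1072] yaw 5.97 tilt z [-8.e-04 -8.e-04 -1.e+00] F [ 0.08  0.15 -0.38] w 0.0399 j6 -1.24
turn z -0.0 shift mm [-2.8  0.5 95.7]
```

View pics/c5.png

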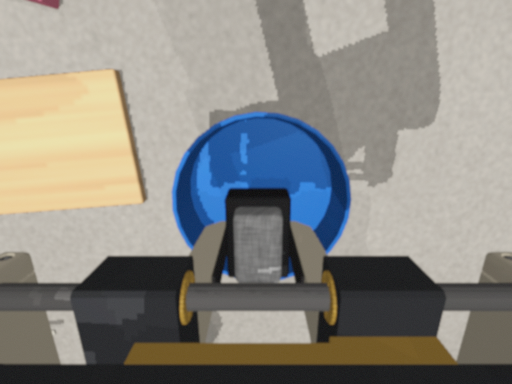

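The firm pad hangs level at (258,240), centred on the tub (262,195), so I lower it.

{"op": "step_arm", "data": {
  "motion": [
    [[-2.5,0,25],[0,0,0],-1],
    [[0,0,30],[0,0,0],-1],
    [[0,0,22],[0,0,0],-1],
    [[0,0,12],[0,0,0],-1],
    [[0,0,4],[0,0,0],-1],
    [[0,0,0],[0,0,0],-1],
    [[0,0,0],[0,0,0],-1]
  ]
}}

```text
time: 25.9
tool_pos: [0.5323, 0.3033, 0.0159]
eef_rot: [-0.052, 0.999, 0.0, 0.001]
force: [-0.6, -0.7, 0.5]
gripper_width: 0.04
```

{"op": "step_arm", "data": {
  "motion": [
    [[0,0,1],[0,0,0],-1],
    [[0,0,0],[0,0,0],-1]
  ]
}}

```text
time: 26.15
tool_pos: [0.5317, 0.3031, 0.014]
eef_rot: [-0.052, 0.999, 0.0, 0.0]
force: [0.4, -0.1, -0.8]
gripper_width: 0.0404
```

{"op": "step_arm", "data": {
  "motion": [
    [[0,0,2],[0,0,0],-1],
    [[0,0,1.5],[0,0,0],-1],
    [[0,0,0],[0,0,0],-1],
    [[0,0,0],[0,0,0],-1]
  ]
}}

```text
time: 26.65
tool_pos: [0.5314, 0.3029, 0.0101]
eef_rot: [-0.052, 0.999, -0.0, -0.0]
force: [0.6, -0.4, -0.5]
gripper_width: 0.0397
```

{"op": "step_arm", "data": {
  "motion": [
    [[0,0,0],[0,0,0],0.3],
    [[0,0,0],[0,0,0],0.3],
    [[0,0,0],[0,0,0],0.3],
    [[0,0,-10],[0,0,0],0.3],
    [[0,0,-35],[0,0,0],0.3],
    [[0,0,-45],[0,0,0],0.3],
    [[0,0,-40],[0,0,0],0.3],
    [[0,0,-40],[0,0,0],0.3],
    [[0,0,0],[0,0,0],0.3],
    [[0,0,0],[0,0,0],0.3]
  ]
}}

```text
time: 27.9
tool_pos: [0.5314, 0.3029, 0.1803]
eef_rot: [-0.052, 0.999, 0.0, 0.0]
force: [-0.7, -0.1, -0.5]
gripper_width: 0.0606
```

```bash
python3 go.py .5315 .3025 .0115 6;python3 - <<'E'
from h import *
from bench import snapshot
a=[cv2.resize(snapshot(n)["pixels"],(400,300),interpolation=3) for n in("wrist","top")]; b=cv2.resize(snapshot("side")["pixels"],(400,300),interpolation=3)
cv2.imwrite("pics/c6.png",np.vstack([np.hstack(a),np.hstack([b,b*0])])[:,:,::-1])
E
```

```text
t 27.9 pos [0.5314 0.3029 0.1803] yaw 5.99 tilt z [ 2.e-04  1.e-04 -1.e+00] F [-0.65 -0.06 -0.48] w 0.0606 j6 -1.24
turn z -0.0 shift mm [ -0.   -0.4 168.8]
```

View pics/c6.png

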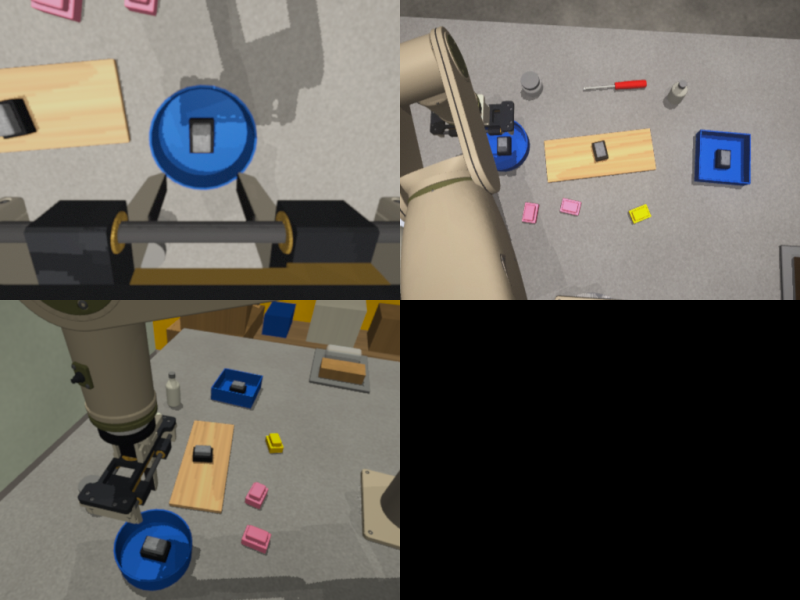

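The firm pad is flat and foam up in the tub, the soft pad is in the bin, and the medium pad is on the board. The jar, driver and bottle are where they were, and so are the pink and yellow decoys. The robot touches nothing, so I hand in.

```bash
python3 -c "
from bench import ctrl
print(ctrl.close_job(), ctrl.sense()['time'])"
```

```text
the job is handed in; nothing more can be done
the job is handed in; nothing more can be done
```

The job is done and handed in at about 28 s of the 72 s allowed. The soft pad is in the square bin, the firm pad is in the round tub, and the medium pad is still in its place on the board.

I pressed the pads from left to right and held each for more than half a second:

| Pad | Depth | Push-back | Grade |
|---|---|---|---|
| Left | about 7.1 mm | about 3.9 N | soft |
| Middle | about 6.7 mm | about 8.7 N | medium |
| Right | about 6.3 mm | about 16.2 N | firm |

The depths come from the measured tool height against the nominal foam top. They agree with the forces to within about 0.3 mm.

- **Last check:** the final wrist, top and side pictures show the soft and firm pads flat and foam up near the centres of the bin and the tub. The bottle, jar, screwdriver and the pink and yellow look-alikes are where they were. The gripper was 18 cm up, empty and touching nothing.
- **What disagreed:** the camera fits differed by about 5° in pad yaw and 1–2 mm in position, and the side-view fit of the right pad failed. Both grips still closed cleanly at 40 mm, the shell's width. Side forces of up to about 8 N showed during the firm press. No pad looked out of place afterwards, but I did not re-measure the medium pad at the end.

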